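# Vent the curing cabinet: shutdown keys, then the sagging bolt

## Robot

A 6-joint arm with a two-finger parallel gripper is mounted at the origin on the work surface; the furniture and walls round the work are solid. World frame = base frame: x ahead of the robot, y to its left, z up, the work surface at z = 0. Lengths are in m, angles in rad, forces in N, time in s.
With the tool pointing down it reaches from about 0.2 to 0.875 m from the base axis. Payload 3.4 kg.
Tool frame: the origin (TCP) lies between the finger pads; the fingertips stand 25 mm ahead of it and the grasp point (between the pads) lies 6 mm ahead of it (r.nose_length is the z of the fingertips in the tool frame, in m); z points along the fingers, y is the line along which they close (so a half turn about z gives the same grasp; the last joint's range is limited). The gripper opens to 94 mm and grips with 3 to 60 N. Pads are 16 mm wide; open, the fingers measure 119 mm over their backs; the gripper's body (75 mm by 177 mm) begins 78 mm behind the grasp point.
Start: joints at [-1.285, 0.276, 1.505, -0, 1.361, -0.121], TCP at [0.228, -0.528, 0.196] pointing down, gripper open.
Joint ranges: [-2.89, 2.89], [-0.75, 2.08], [0.22, 2.7], [-1.18, 4.32], [0.11, 2.71], [-2.7, 2.7]. Speed limits (rad/s): [2.57, 2.57, 3.14, 3.14, 3.14, 3.14].

## Interface

Orientations are given as a unit quaternion [w, x, y, z].
In Python, from plant import r, gripper_to, inverse_kinematics, vision, models, telemetry gives the robot as it stands. Calls block until the motion is done:
- r.move_to(position, orientation): joint-space move of the TCP to a pose.
- r.move_l(position, rot=None, vel=0.15, guard=None): straight line of the TCP; rot=None keeps the orientation; vel is the mean speed in m/s. With guard (N) it stops when the force on the tool has changed by that much, and returns True; else False.
- r.movej(angles): joint-space move.
- gripper_to(opening, f_grip=None): finger opening in m; f_grip is the grip in N (None keeps the last); returns when the fingers have stopped.
- r.hold(seconds).
- inverse_kinematics(position, orientation): joint angles nearest the present ones, or None.
- vision.snapshot(name): name is "scene" or "top" or "wrist"; returns the picture (480x640x3 uint8, red, green, blue); there is no depth.
- vision.get_calibration(name): a dict with "fx", "fy", "cx", "cy" (pixels), "D" ([k1, k2, p1, p2, k3] as OpenCV has them; the pictures are not rectified), "position" and "orientation" of the camera in the world. Camera axes: x right, y down, z forward; pixel columns grow to the right and rows downward; lengths in m; the calibration is good to about 2 mm. A picture is of the moment at which its call begins: read the wrist's pose just before it. get_calibration takes no time and is no camera call; for the wrist camera it gives the pose at the moment of the call.
A pose or a line that the arm cannot do raises r.PlanningError and nothing moves.
- r.sign_off(): hands the job in; it is judged then, once.
Trained networks look in the newest picture that a camera, given by its name, has taken for a name from the list of things; names that differ only in an ending like _2 or _b are one class to them, and where a whole thing is asked for, a point or a joint stands for the part that bears it (a point fixed in the world has none). Each returns a list of dicts, best first, with "score" (0 to 1); they miss things now and then, are a little off and sometimes report something else, mostly with a low value. They report only what shows in the picture. A call takes as long as a camera call.
- models.boxes_of(thing, camera): "at" ([x, y, z] in m, in world coordinates, good to about 4 mm: the middle of the surface that is visible of it).
- models.regions_of(thing, camera): "pixels" (480x640 bool, what is visible of it).
- models.mark_of(thing, camera): "at" ([x, y, z] in m, in world coordinates, good to about 4 mm: a listed point, or the origin of a listed thing).
Readings, each from a call of its own:
- telemetry.current_t(): time.
- telemetry.current_joints(): joint angles.
- telemetry.current_dq(): joint speeds.
- telemetry.current_joint_efforts(): joint torques, N m.
- telemetry.current_ee_pos(): TCP position.
- telemetry.current_tool_rot(): TCP orientation.
- telemetry.current_wrist_force(): force on the tool from outside, world axes, zero at the start.
- telemetry.current_torque(): the same for the moment, N m.
- telemetry.current_opening(): finger opening in m.
- telemetry.current_finger_force(): force on a finger pad.
Only numpy, scipy, OpenCV 4.12 (cv2) and the standard library are available. Lean on these libraries where they do the work, as an engineer would, in place of code of your own. Each camera call takes 0.05 s, during which the arm holds its last target. There are 200 camera calls.

## Task

Shut the small curing cabinet down at the keypad by pressing the red, then the yellow, then the green key fully, one at a time. Then free the gate: its barrel bolt sags, so lift it by its red upright grip to carry the thick nose over the bent lip of the keeper while you draw it out, without wrenching it. Pull the self-closing gate about 20 degrees ajar (not wide open) by the grip and finish still gripping it there, so the gate stays ajar; leave the glass bottle, the pigment pot and the copper-coloured cap standing undisturbed.

Things in the scene. Friction and masses are not known exactly. Their poses are not given: they have to be found in the camera images.
- cabinet: White sheet-metal curing cabinet, fixed, 130 deep (x) x 300 wide (y) x 160 mm high; origin at the centre of its underside. Its own -x side is the front, with the amber-paned gate facing the robot. Nothing on it but the bolt's grip rises above 160 mm.
- bolt: Steel barrel bolt on the front of the gate, 100 to 210 g; origin on its axis straight under the grip, y axis along the bolt; axis 124.5 mm above the table when sagging. It turns with the gate. Shaft 10 mm thick. The grip is a vertical red plastic cylinder with black bands, 18 mm diameter, 45 mm tall, from 30 to 75 mm above the axis.
- bolt_grip (a point): Point on the axis of the bolt's vertical red grip, 20 mm below its top: 180 mm above the table when the bolt sags. In the cabinet's frame, shut: (-96, -25, 179.5) mm.
- bolt_slide (a joint): Draw of the bolt, m: 0 shot into the keeper, 0.036 fully drawn towards the gate's hinge (+y of the gate and, when shut, of the cabinet). Clear of the keeper beyond 0.020. About 1.5 N friction.
- bolt_lift (a joint): Height of the bolt in its worn, slotted guides, m: 0 sagging (it falls back when let go), 0.016 at the top of the slots. The nose clears the lip above 0.006; once drawn out it may sag again.
- gate (a joint): Opening of the gate, rad: 0 shut, grows as the free (right) edge swings out towards the robot, stop at 1.2. A spring of 0.3 to 0.7 N m always pulls it shut (about 3 N at the grip at 20 degrees). It cannot open while the nose is in the keeper.
- gate_hinge (a point): Point on the gate's vertical hinge axis, at the left (+y) front edge of the cabinet, 125 mm above the table; in the cabinet's frame (-71, 143) mm. Shut, the grip stands 168 mm to its -y and 25 mm to its -x; with the bolt fully drawn 132 mm to its -y.
- console: Grey keypad console, fixed on the table, 84 (x) x 200 (y) mm, top at 39 mm; origin at the centre of its underside. Carries three round keys in a row along y, 60 mm apart; which colour is where varies.
- key_red_top (a point): Centre of the top of the red key, 26 mm diameter, 57 mm above the table when up, standing 6 mm above its black round housing (42 mm diameter).
- key_yellow_top (a point): The same for the yellow key.
- key_green_top (a point): The same for the green key.
- key_red (a joint): Travel of the red key straight down, m: 0 up, 0.006 fully down; the spring needs about 4 N and lifts it again. Counts as pressed beyond 0.004.
- key_yellow (a joint): Travel of the yellow key straight down, m: 0 up, 0.006 fully down; the spring needs about 4 N and lifts it again. Counts as pressed beyond 0.004.
- key_green (a joint): Travel of the green key straight down, m: 0 up, 0.006 fully down; the spring needs about 4 N and lifts it again. Counts as pressed beyond 0.004.
- bottle: Bystander: empty clear glass conical bottle, 57 mm diameter, 104 mm tall, standing on the table between console and gate; origin at the centre of its underside.
- paint_pot: Bystander: small white and black pigment pot, 29 mm diameter, 52 mm tall, behind the console; origin at the centre of its underside.
- spare_cap: Bystander: copper-coloured bottle cap, 33 mm diameter, 22 mm tall, behind the console; origin at the centre of its underside.
- keeper_lip (a point): Middle of the upper edge of the dark lip, 5 mm thick, bent up at the mouth of the keeper. The keeper is a steel staple, 24 mm wide, on the front post at the cabinet's right (-y) end, its mouth looking to +y, its top 159 mm above the table. The lip stops the bolt's nose until the nose is lifted 6 mm.
- bolt_nose (a point): Centre of the bolt's thick nose, a collar of 24 mm diameter and 10 mm length, 102 mm to the bolt's -y from its origin. Shot, it lies behind the keeper's lip.

How it is judged:
By the outcome, as a careful person would: the job done as asked, in the order asked, and still so for the second after the job is handed in, while the arm keeps its last pose, push and grip.
It also fails if it takes over 48 s, if anything falls off the work surface, if the arm or the gripper's body presses on something with over 40 N, if the wrist force passes 120 N, or if a joint passes its speed limit or range.

## Working session

There is one attempt and no reset: what is moved stays moved. The work goes in short steps, each a Python script; the robot and the scene stay as the last script left them, time stands still between calls to the robot, and variables do not carry over. Pictures are saved under pics/ and viewed, at most 10 in all, crops included, and the job is handed in when it is done.

```bash
ls; mkdir -p pics; python3 - <<'E'
from plant import r,vision,models,telemetry
import cv2,numpy as np
for c in("scene","top"):
    im=vision.snapshot(c); cv2.imwrite(f"pics/{c}0.png",im[:,:,::-1])
    k=vision.get_calibration(c); print(c,np.round(k["position"],3),np.round(k["orientation"],3),k["fx"])
    for t in("cabinet","bolt","bolt_grip","gate_hinge","console","key_red_top","key_yellow_top","key_green_top","bottle","paint_pot","spare_cap","keeper_lip","bolt_nose"):
        m=models.mark_of(t,c); print(t,[(np.round(d["at"],4).tolist(),round(d["score"],2)) for d in m[:2]])
print(telemetry.current_t(),telemetry.current_tool_rot(),r.nose_length)
E
```

```text
pics
scene [-0.088 -1.109  0.709] [-0.522  0.808 -0.233  0.143] 602.8236940994835
cabinet []
bolt [([0.5196, 0.1354, 0.1266], 0.52)]
bolt_grip [([0.4912, -0.3596, 0.0599], 0.71)]
gate_hinge [([0.4222, -0.1151, 0.0011], 0.62), ([0.5258, 0.3057, 0.1225], 0.6)]
console [([0.4876, -0.299, -0.0005], 0.83)]
key_red_top [([0.4889, -0.359, 0.0593], 0.65)]
key_yellow_top [([0.4891, -0.2945, 0.0601], 0.61)]
key_green_top [([0.4865, -0.2954, 0.0627], 0.6)]
bottle [([0.4245, -0.1158, -0.002], 0.6)]
paint_pot [([0.6858, -0.2322, -0.0008], 0.59)]
spare_cap [([0.6842, -0.308, 0.0035], 0.5)]
keeper_lip []
bolt_nose []
top [ 0.269 -0.037  1.413] [-0.077  0.71  -0.695  0.08 ] 594.8352681267487
cabinet [([0.6096, 0.1681, 0.0002], 0.97)]
bolt [([0.5171, 0.135, 0.1264], 0.69)]
bolt_grip [([0.5169, 0.129, 0.1769], 0.71)]
gate_hinge []
console [([0.4856, -0.2946, -0.0001], 0.75)]
key_red_top [([0.5266, 0.0332, 0.12], 0.73), ([0.4881, -0.3616, 0.0572], 0.52)]
key_yellow_top [([0.4874, -0.2402, 0.0605], 0.68)]
key_green_top [([0.4861, -0.3003, 0.063], 0.44)]
bottle [([0.4285, -0.1157, 0.0012], 0.89)]
paint_pot [([0.5147, 0.1385, 0.1234], 0.72), ([0.6844, -0.2313, 0.0002], 0.68)]
spare_cap [([0.6871, -0.3066, -0.0013], 0.49), ([0.4275, -0.1136, 0.0006], 0.2)]
keeper_lip [([0.5289, 0.0418, 0.1155], 0.66)]
bolt_nose [([0.5254, 0.0297, 0.1223], 0.69)]
1.4 [3.13195458e-05 9.79388235e-01 2.01986843e-01 7.65300247e-06] 0.025
```

View pics/scene0.png

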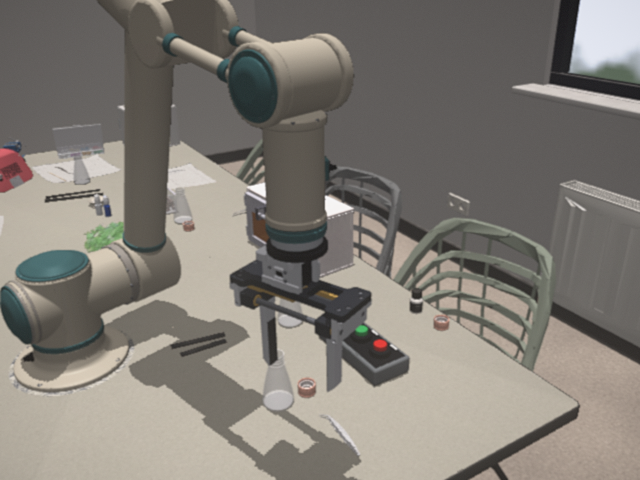

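View pics/top0.png

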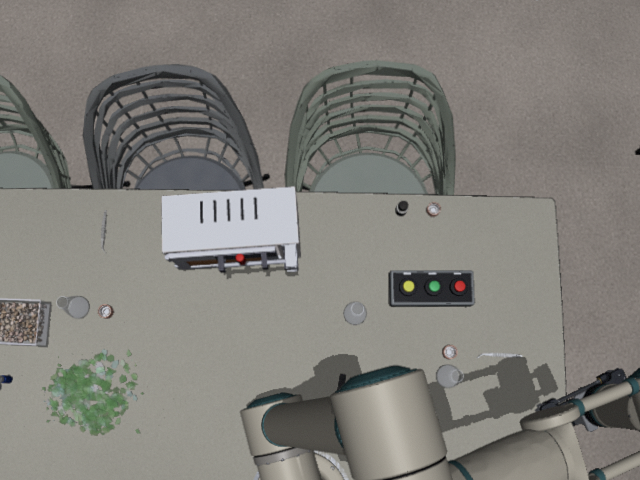

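The top view shows the keys, left to right, at yellow (409,286), green (434,287) and red (460,286). The red grip is at (240,258) and the real bottle at (355,313). The networks agree with this, apart from a few mislabels (e.g. the grip reported at the red key). Next I'll take closer wrist views of the keys.

```bash
cat >h.py <<'E'
from plant import r,gripper_to,inverse_kinematics,vision,models,telemetry as T
import cv2,numpy as np
from scipy.spatial.transform import Rotation as R
def down(yaw):  # tool z down, tool y axis at angle yaw+90deg in world (finger line); yaw=0 -> fingers close along world y
    q=(R.from_euler('z',yaw)*R.from_quat([1,0,0,0])).as_quat(); return [q[3],q[0],q[1],q[2]]
def look(cam,things,png=None):
    im=vision.snapshot(cam)
    if png: cv2.imwrite("pics/"+png,im[:,:,::-1])
    for t in things: print(t,[(np.round(d["at"],4).tolist(),round(d["score"],2)) for d in models.mark_of(t,cam)[:2]])
    return im
E
python3 - <<'E'
from h import *
print(inverse_kinematics([.487,-.30,.2],down(0)),inverse_kinematics([.517,.13,.18],down(.08)),inverse_kinematics([.45,.17,.19],down(-.3)))
r.move_to([.40,-.30,.26],down(0)); gripper_to(0.0,20)
K=["key_red_top","key_yellow_top","key_green_top"]
look("wrist",K,"w1.png"); print(vision.get_calibration("wrist"))
r.move_l([.45,-.30,.24],vel=.2); look("wrist",K)
print(T.current_t(),T.current_ee_pos(),T.current_wrist_force())
E
```

```text
[-6.73744256e-01  2.69230111e-01  1.50462496e+00 -4.44089210e-16
  1.36773758e+00  8.97052071e-01] [ 1.15789519e-01  2.22766643e-01  1.61975642e+00 -4.44089210e-16
  1.29906959e+00  1.60658585e+00] [ 2.16427949e-01  1.37636403e-01  1.70387229e+00 -4.44089210e-16
  1.30008396e+00  2.08722428e+00]
key_red_top [([0.491, -0.3528, 0.0586], 0.86)]
key_yellow_top [([0.4899, -0.2425, 0.0603], 0.77)]
key_green_top [([0.4844, -0.2974, 0.0614], 0.74)]
{'fx': 425.1637327573698, 'fy': 425.1637327573698, 'cx': 318.21840628104997, 'cy': 242.61837487966622, 'D': array([-0.02739722,  0.        ,  0.        ,  0.        ,  0.        ]), 'position': array([ 0.47246843, -0.29865705,  0.44847795]), 'orientation': array([ 0.08963761,  0.70165975, -0.701155  , -0.08955648])}
key_red_top [([0.4903, -0.3561, 0.0593], 0.59)]
key_yellow_top [([0.4847, -0.2405, 0.0635], 0.57)]
key_green_top [([0.4849, -0.2955, 0.0639], 0.68)]
4.7583 [ 0.44924621 -0.30013211  0.24067036] [0.23441813 0.62246345 0.33471333]
```

View pics/w1.png

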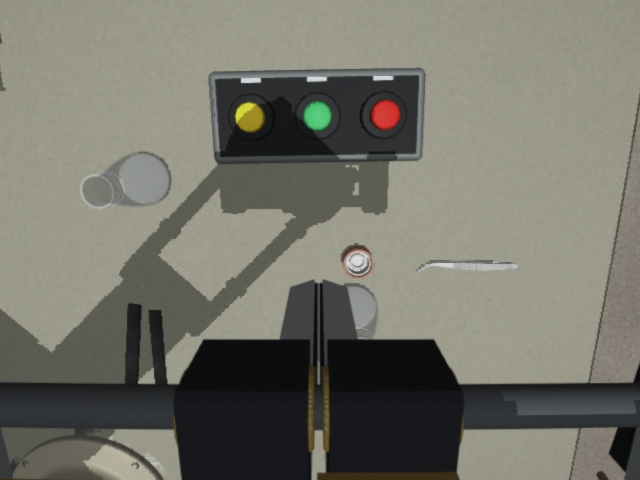

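The wrist view shows yellow at (250,117), green at (318,116) and red at (386,115), with the bottle well to the left. I'll triangulate the colour centroids from two wrist poses, then press in order.

```bash
cat >>h.py <<'E'
def ray(c,px):
    K=np.array([[c["fx"],0,c["cx"]],[0,c["fy"],c["cy"]],[0,0,1]])
    n=cv2.undistortPoints(np.array([[px]],float),K,np.array(c["D"],float))[0,0]
    w,x,y,z=c["orientation"]; d=R.from_quat([x,y,z,w]).apply([*n,1]); return np.array(c["position"]),d
def at_z(c,px,z):
    p,d=ray(c,px); return p+d*(z-p[2])/d[2]
def tri(rs):
    A=b=0
    for p,d in rs:
        d=d/np.linalg.norm(d); M=np.eye(3)-np.outer(d,d); A=A+M; b=b+M@p
    return np.linalg.solve(A,b)
def blob(im,h0,h1,near=None,smin=140,vmin=70):
    hsv=cv2.cvtColor(im,cv2.COLOR_RGB2HSV)
    m=cv2.inRange(hsv,(h0,smin,vmin),(h1,255,255))
    if h0==0: m|=cv2.inRange(hsv,(173,smin,vmin),(180,255,255))
    n,_,s,c=cv2.connectedComponentsWithStats(m)
    i=1+np.argmax(s[1:,4]); return c[i],s[i,4]
E
cat >press.py <<'E'
from h import *
C={"red":(0,8),"yellow":(20,34),"green":(50,90)}
im1=cv2.imread("pics/w1.png")[:,:,::-1].copy()
c1={'fx':425.1637,'fy':425.1637,'cx':318.2184,'cy':242.6184,'D':[-0.02739722,0,0,0,0],'position':[0.47246843,-0.29865705,0.44847795],'orientation':[0.08963761,0.70165975,-0.701155,-0.08955648]}
c2=vision.get_calibration("wrist"); im2=vision.snapshot("wrist")
P={}
for k,(a,b) in C.items():
    (u,n),(v,m)=blob(im1,a,b),blob(im2,a,b)
    t=tri([ray(c1,u),ray(c2,v)]); q=at_z(c2,v,.057); q1=at_z(c1,u,.057)
    print(k,np.round(u),n,np.round(v),m,"tri",np.round(t,4),"z57",np.round(q1,4),np.round(q,4)); P[k]=(q+q1)/2
np.save("P.npy",np.array([P[k] for k in("red","yellow","green")]))
E
python3 press.py
```

```text
red [385. 114.] 703 [386. 172.] 668 tri [ 0.4881 -0.3578  0.0568] z57 [ 0.488  -0.3578  0.057 ] [ 0.4881 -0.3578  0.057 ]
yellow [249. 117.] 694 [248. 175.] 705 tri [ 0.4861 -0.2376  0.0576] z57 [ 0.4861 -0.2375  0.057 ] [ 0.486  -0.2376  0.057 ]
green [317. 116.] 666 [317. 174.] 629 tri [ 0.487  -0.2976  0.0574] z57 [ 0.487  -0.2976  0.057 ] [ 0.4869 -0.2976  0.057 ]
```

```bash
python3 - <<'E'
from h import *
P=np.load("P.npy"); L=.025
for k,p in zip("RYG",P):
    r.move_l([p[0],p[1],.070+L],vel=.2)
    f0=T.current_wrist_force()
    g=r.move_l([p[0],p[1],.0485+L],vel=.03,guard=10)
    r.hold(.15)
    print(k,g,"tip",round(T.current_ee_pos()[2]-L,4),"xy err",np.round(T.current_ee_pos()[:2]-p[:2],4),"dF",np.round(np.array(T.current_wrist_force())-f0,1),round(T.current_t(),2))
    r.move_l([p[0],p[1],.070+L],vel=.1)
r.move_l([P[2][0],P[2][1],.25],vel=.3)
print(T.current_t())
E
```

```text
R False tip 0.0487 xy err [ 0.0001 -0.0002] dF [-0.6 -0.5 -0.6] 6.78
Y False tip 0.0488 xy err [ 0.0002 -0.0001] dF [ 0.9  0.4 -0. ] 8.91
G False tip 0.0487 xy err [ 0.0002 -0.0002] dF [ 1.1  0.4 -1.4] 10.74
11.775
```

None of the presses showed any contact force. Before going further I'll check the tip height visually, hovering over green without touching it.

```bash
python3 - <<'E'
from h import *
P=np.load("P.npy")
print(T.current_opening(),r.nose_length)
p=P[2]; r.move_l([p[0],p[1],.060+.025],vel=.2)
a=vision.snapshot("scene"); b=vision.snapshot("wrist")
cv2.imwrite("pics/hover.png",np.hstack([cv2.resize(a[260:420,280:480],(400,320),interpolation=cv2.INTER_CUBIC),cv2.resize(b[180:420,170:470],(400,320))])[:,:,::-1])
print(T.current_ee_pos(),T.current_tool_rot(),T.current_wrist_force(),T.current_joint_efforts())
for c in ("scene","wrist"):
    k=vision.get_calibration(c)
    for z in (.057,.06):
        pass
E
```

```text
0.0001967445181770051 0.025
[ 0.48770892 -0.29820924  0.08607794] [7.21598522e-04 9.99999336e-01 3.48019747e-05 8.98263682e-04] [ 0.43418401 -0.49100788 -0.51336478] [-1.33983692e-02 -4.14131355e+01 -2.06050837e+01  5.15149219e-02
 -4.22828423e-02 -1.06881400e-04]
```

View pics/hover.png

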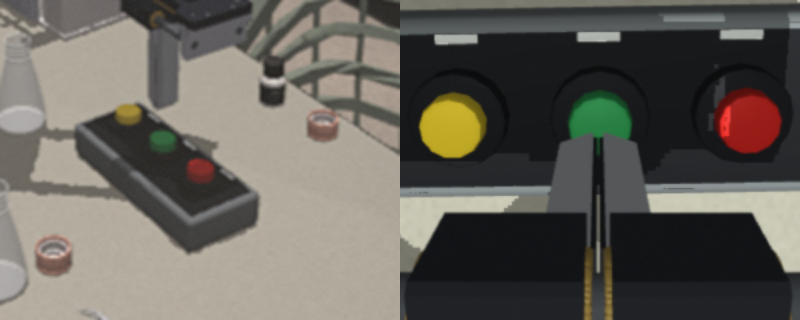

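The tips look clearly above the key: scene tip ≈(361,311) against key (361,330). In the wrist view the tip edge at ≈(318,283) sits short of the key centre. I'll compute the real tip height.

```bash
python3 - <<'E'
from h import *
w=vision.get_calibration("wrist"); s=vision.get_calibration("scene")
print(np.round(w["position"],4),T.current_ee_pos())
def proj(c,P):
    x,y,z=R.from_quat(np.roll(c["orientation"],-1)).inv().apply(np.array(P)-c["position"])
    return np.round([c["fx"]*x/z+c["cx"],c["fy"]*y/z+c["cy"]],1)
e=np.array(T.current_ee_pos())
for z in(.057,.06,.07,.08,.09,.1,.11): print(z,proj(w,[e[0],e[1],z]),proj(w,[e[0]+.008,e[1],z]),proj(s,[e[0],e[1],z]),proj(s,[.4869,-.2976,z]))
print("tri tip",tri([ray(w,[318,283]),ray(s,[361,311])]))
im=vision.snapshot("wrist")
print("g",blob(im,50,90), "scene g",blob(vision.snapshot("scene")[300:380,330:420],50,90), T.current_finger_force())
E
```

```text
[ 0.5598 -0.2966  0.2747] [ 0.48770892 -0.29820924  0.08607794]
0.057 [320.5 271.4] [320.6 257.2] [360.3 328.6] [359.8 328.6]
0.06 [320.6 273.2] [320.6 258.8] [360.4 327.3] [359.8 327.3]
0.07 [320.7 279.5] [320.7 264.4] [360.4 322.9] [359.9 322.9]
0.08 [320.8 286.3] [320.9 270.7] [360.5 318.5] [360.  318.5]
0.09 [321.  293.9] [321.  277.5] [360.6 314.1] [360.  314.1]
0.1 [321.2 302.2] [321.2 285.1] [360.6 309.6] [360.1 309.6]
0.11 [321.4 311.4] [321.4 293.4] [360.7 305.1] [360.2 305.1]
tri tip [ 0.49271489 -0.29553674  0.0931587 ]Traceback (most recent call last):
  File "<stdin>", line 11, in <module>
  File "h.py", line 27, in blob
    i=1+np.argmax(s[1:,4]); return c[i],s[i,4]
        ~~~~~~~~~^^^^^^^^^
    return _wrapfunc(a, 'argmax', axis=axis, out=out, **kwds)
    return bound(*args, **kwds)
ValueError: attempt to get argmax of an empty sequence
```

The tip really sits about 10 mm behind the TCP, not 25 mm ahead of it, so the first pass pressed nothing. I'll probe red, which is first in the order anyway, with a force guard.

```bash
python3 - <<'E'
from h import *
P=np.load("P.npy"); p=P[0]
r.move_l([p[0],p[1],.095],vel=.2); r.move_l([p[0],p[1],.072],vel=.1)
g=r.move_l([p[0],p[1],.030],vel=.03,guard=9)
z=T.current_ee_pos()[2]; F=T.current_wrist_force()
a=vision.snapshot("scene"); b=vision.snapshot("wrist")
print(g,z,F,T.current_ee_pos()[:2]-p[:2],T.current_t())
cv2.imwrite("pics/press.png",np.hstack([cv2.resize(a[260:420,280:480],(400,320),interpolation=cv2.INTER_CUBIC),cv2.resize(b[180:420,170:470],(400,320))])[:,:,::-1])
E
```

```text
True 0.045834558569833345 [-0.98625226  1.63131304  5.26425811] [-3.13345773e-05 -2.12140301e-05] 14.7917
```

View pics/press.png

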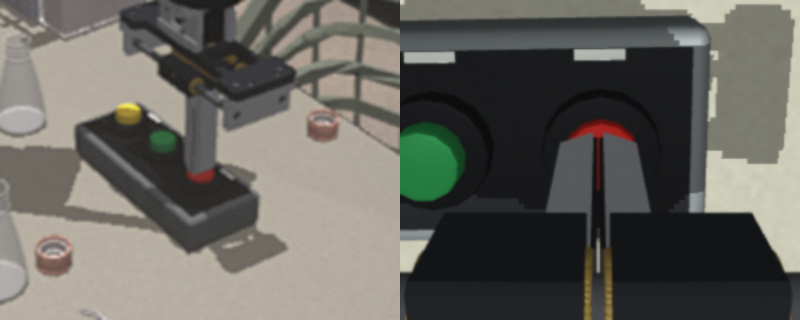

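The tip is now on the red key, at scene crop (200,172). I'll press it the rest of the way and watch the force against depth.

```bash
python3 - <<'E'
from h import *
P=np.load("P.npy"); p=P[0]
z=T.current_ee_pos()[2]
for i in range(12):
    z-=.001; r.move_l([p[0],p[1],z],vel=.02); F=T.current_wrist_force()[2]
    print(round(z,4),round(T.current_ee_pos()[2],4),round(F,1))
    if F>14: break
print(T.current_t())
E
```

```text
0.0448 0.0458 7.0
0.0438 0.0457 11.0
0.0428 0.0456 17.1
15.5417
```

```bash
python3 - <<'E'
from h import *
P=np.load("P.npy"); p=P[0]
for z in np.arange(.0438,.0600,.0015):
    r.move_l([p[0],p[1],z],vel=.03); print(round(z,4),round(T.current_ee_pos()[2],4),round(T.current_wrist_force()[2],1))
print(T.current_t())
E
```

```text
0.0438 0.0457 12.1
0.0453 0.0458 8.2
0.0468 0.0467 3.4
0.0483 0.0482 2.4
0.0498 0.0497 2.5
0.0513 0.0513 1.2
0.0528 0.0527 0.2
0.0543 0.0543 -0.4
0.0558 0.0559 0.6
0.0573 0.0574 0.2
0.0588 0.0589 0.3
18.2917
```

Releasing red showed the spring acting over the full 6 mm (TCP z 0.046 to 0.052), so red was fully pressed. That puts the real tip 5 mm *behind* the TCP. Now yellow, green, then a look at the gate.

```bash
python3 - <<'E'
from h import *
P=np.load("P.npy")
for k,p in zip("YG",P[1:]):
    r.move_l([p[0],p[1],.062],vel=.15)
    r.move_l([p[0],p[1],.0433],vel=.035); r.hold(.1)
    print(k,np.round(T.current_ee_pos(),4),round(T.current_wrist_force()[2],1))
    r.move_l([p[0],p[1],.062],vel=.06)
r.move_l([.47,-.2976,.25],vel=.4)
r.move_to([.43,.09,.27],down(.09)); gripper_to(.055,25)
t=T.current_t()
c1=vision.get_calibration("wrist"); i1=look("wrist",["bolt_grip","keeper_lip","bolt_nose","gate_hinge","cabinet"],"g1.png")
r.move_l([.43,.15,.25],vel=.2)
c2=vision.get_calibration("wrist"); i2=look("wrist",["bolt_grip","keeper_lip","bolt_nose","gate_hinge","cabinet"],"g2.png")
import pickle; pickle.dump((c1,c2),open("c.pkl","wb"))
print(blob(i1,0,8),blob(i2,0,8),t,T.current_t(),T.current_opening())
E
```

```text
Y [ 0.4865 -0.2385  0.0455] 17.5
G [ 0.4873 -0.2971  0.0456] 15.7
bolt_grip [([0.5191, 0.1316, 0.1806], 0.57)]
keeper_lip [([0.5299, 0.0456, 0.1187], 0.57)]
bolt_nose [([0.5273, 0.0366, 0.123], 0.8)]
gate_hinge [([0.5278, 0.3073, 0.126], 0.69)]
cabinet [([0.6101, 0.1681, -0.001], 0.82)]
bolt_grip [([0.5165, 0.1371, 0.1821], 0.65), ([0.5272, 0.305, 0.1263], 0.55)]
keeper_lip [([0.532, 0.0453, 0.118], 0.95)]
bolt_nose [([0.5276, 0.0348, 0.1253], 0.98), ([0.611, 0.1698, 0.0005], 0.74)]
gate_hinge [([0.5323, 0.304, 0.1259], 0.84)]
cabinet [([0.6075, 0.1704, 0.0], 0.58)]
(array([255.79053085,  99.66857963]), np.int32(697)) (array([360.21410891, 107.05940594]), np.int32(808)) 25.3083 26.375 0.05482535536913463
```

View pics/g2.png

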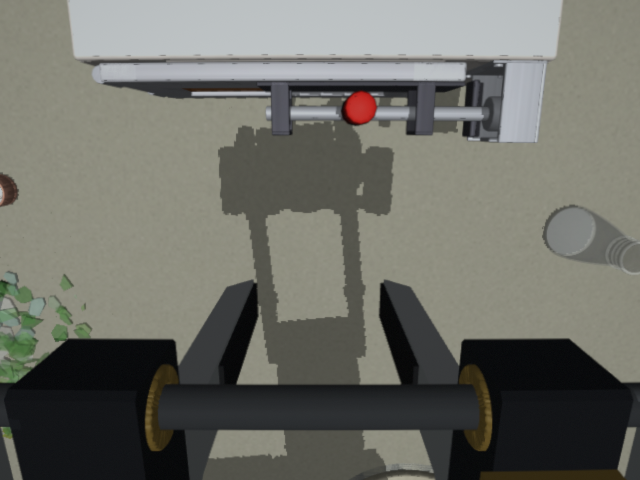

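The wrist view shows the grip at (360,107), shaft (267,114)→(490,115), nose and keeper at (490,115), lip at (473,110), and the cabinet's front edge along row 57. The bottle is far right at (570,230). Next I'll get the metric grip position and cabinet yaw.

```bash
python3 - <<'E'
from h import *
import pickle; c1,c2=pickle.load(open("c.pkl","rb"))
i1,i2=[cv2.imread(f"pics/g{i}.png")[:,:,::-1].copy() for i in(1,2)]
g=[ray(c,blob(i,0,8)[0]) for c,i in((c1,i1),(c2,i2))]; print("grip tri",np.round(tri(g),4),[np.round(at_z(c,blob(i,0,8)[0],.192),4) for c,i in((c1,i1),(c2,i2))])
yaw=lambda a,b:np.degrees(np.arctan2(-(a-b)[0],(a-b)[1]))
print("front",yaw(at_z(c2,[75,57],.16),at_z(c2,[557,57],.16)),"shaft",yaw(at_z(c2,[267,114],.1245),at_z(c2,[490,115],.1245)),at_z(c2,[490,115],.1245),at_z(c2,[98,74],.16))
# cabinet fit from marks
m=np.array([[-96,-25],[-71,143],[0,0],[-96,-127]])/1e3; w=np.array([[.5175,.134],[.529,.3055],[.609,.169],[.527,.035]])
H=m-m.mean(0);G=w-w.mean(0); a=np.arctan2((H[:,0]*G[:,1]-H[:,1]*G[:,0]).sum(),(H*G).sum()); M=np.array([[np.cos(a),-np.sin(a)],[np.sin(a),np.cos(a)]])
print("fit yaw",np.degrees(a),w.mean(0)+H@M.T, "tool", T.current_ee_pos())
E
```

```text
grip tri [0.5175 0.1361 0.1967] [array([0.5178, 0.1368, 0.192 ]), array([0.5178, 0.1357, 0.192 ])]
front 5.2903057428729925 shaft 5.1721876230893225 [0.5256682  0.03678125 0.1245    ] [0.52503217 0.29677041 0.16      ]
fit yaw 4.923057246388726 [[0.51743895 0.13561294]
 [0.52792932 0.30513861]
 [0.61093935 0.16875922]
 [0.52619238 0.03398923]] tool [0.43026993 0.14925537 0.2504005 ]
```

```bash
cat >>h.py <<'E'
YAW=np.radians(5.1); G0=np.array([.5176,.136])
def st(n): print(n,np.round(T.current_ee_pos(),4),"F",np.round(T.current_wrist_force(),1),"M",np.round(T.current_torque(),2),"op",round(T.current_opening(),4),"t",round(T.current_t(),2))
E
python3 - <<'E'
from h import *
r.move_l([*G0,.225],rot=down(YAW),vel=.15); st("above")
print(r.move_l([*G0,.158],vel=.08,guard=8)); st("down")
gripper_to(0.0,25); st("grip"); print(T.current_finger_force())
cv2.imwrite("pics/gr.png",vision.snapshot("wrist")[:,:,::-1])
z=T.current_ee_pos()[2]
for d in(.004,.008,.0105):
    r.move_l([*G0,.158+d],vel=.03); st(d)
E
```

```text
above [0.517  0.136  0.2249] F [ 1.5 -0.3 -0.4] M [ 0.04 -0.03  0.03] op 0.055 t 27.14
False
down [0.518  0.1361 0.1585] F [ 0.7 -0.2  0.3] M [ 0.05 -0.    0.03] op 0.055 t 28.13
grip [0.5177 0.1357 0.1581] F [-0.4 -1.4 -0.1] M [-0.13  0.01  0.02] op 0.0178 t 28.8
25.000180900096893
0.004 [0.5176 0.1358 0.162 ] F [ 0.2 -1.3 -2.4] M [-0.21 -0.1   0.05] op 0.0175 t 29.13
0.008 [0.5176 0.1359 0.1662] F [ 0.5 -0.4 -2.1] M [-0.26 -0.11 -0.03] op 0.0175 t 29.42
0.0105 [0.5176 0.136  0.1687] F [ 0.5 -1.  -2. ] M [-0.27 -0.03 -0.04] op 0.0173 t 29.67
```

View pics/gr.png

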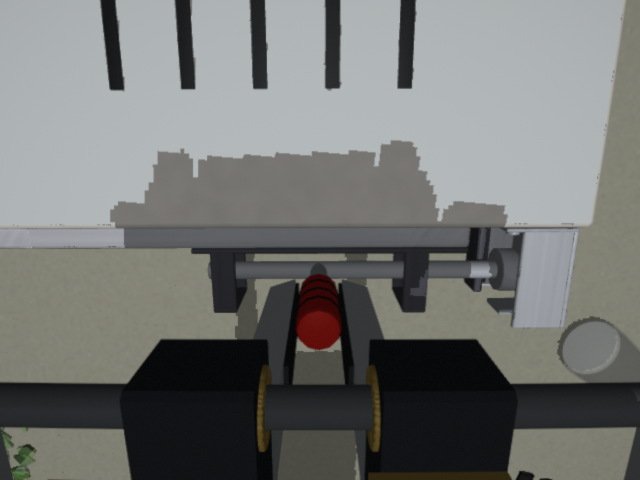

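The grip is held squarely between the pads at (318,315), and the 2 N bolt weight is being carried. The nose at (505,270) has lifted, so now I'll draw it.

```bash
python3 - <<'E'
from h import *
u=np.array([-np.sin(YAW),np.cos(YAW)])
for d in(.008,.016,.024,.031):
    r.move_l([*(G0+u*d),.1687],vel=.035); st(d)
    F=np.array(T.current_wrist_force())
    if np.linalg.norm(F)>12: print("STOP"); break
cv2.imwrite("pics/dr.png",vision.snapshot("wrist")[:,:,::-1])
E
```

```text
0.008 [0.5168 0.145  0.1686] F [ 0.4  1.6 -2.5] M [0.13 0.01 0.05] op 0.0174 t 30.04
0.016 [0.5161 0.1527 0.1687] F [ 0.5  0.5 -1.9] M [ 0.08 -0.04 -0.  ] op 0.0176 t 30.42
0.024 [0.5153 0.1605 0.1687] F [ 0.4  0.6 -1.7] M [ 0.08 -0.01 -0.01] op 0.0176 t 30.79
0.031 [0.5147 0.1675 0.1687] F [ 0.  -0.  -2.2] M [0.06 0.05 0.06] op 0.0177 t 31.14
```

View pics/dr.png

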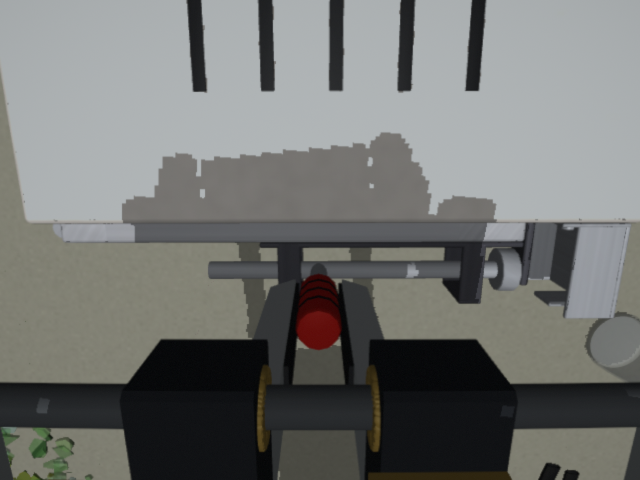

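The nose is out past the lip: nose at (505,268), lip at (538,255). Now I'll swing the gate along its arc to 20°, turning the tool with it.

```bash
python3 - <<'E'
from h import *
def rot(a): return np.array([[np.cos(a),-np.sin(a)],[np.sin(a),np.cos(a)]])
H=G0+rot(YAW)@[.025,.168]; q=np.array([-.025,-.137])
for d in(4,8,12,16,20.3):
    a=YAW-np.radians(d)
    r.move_l([*(H+rot(a)@q),.1687],rot=down(a),vel=.05); st(d)
    if np.linalg.norm(T.current_wrist_force())>15: print("STOP"); break
r.hold(.3); st("end")
v=np.array(T.current_ee_pos())[:2]-H; print("angle",np.degrees(YAW+np.arctan2(*q[::-1])-np.arctan2(v[1],v[0])),np.linalg.norm(v))
a=vision.snapshot("wrist"); b=vision.snapshot("top")
cv2.imwrite("pics/end.png",np.hstack([cv2.resize(a,(400,300)),cv2.resize(b[160:400,120:520],(400,300))])[:,:,::-1])
for t in("bottle","paint_pot","spare_cap"): print(t,[np.round(d["at"],3) for d in models.mark_of(t,"top")[:3]])
E
```

```text
4 [0.5062 0.1685 0.1691] F [ 3.4  2.  -1.5] M [ 0.25 -0.3   0.08] op 0.0176 t 31.53
8 [0.4966 0.1701 0.1689] F [ 3.1  0.5 -1.8] M [ 0.22 -0.44  0.05] op 0.0172 t 31.88
12 [0.4872 0.1724 0.1689] F [ 3.6  0.6 -1.6] M [ 0.19 -0.47  0.04] op 0.0178 t 32.22
16 [0.4779 0.1754 0.1688] F [ 3.4  0.4 -0.5] M [ 0.06 -0.5   0.06] op 0.0177 t 32.56
20.3 [0.4682 0.1795 0.1688] F [ 3.9 -0.4 -1.2] M [-0.06 -0.56  0.03] op 0.0179 t 32.92
end [0.4679 0.1796 0.1687] F [ 3.3 -1.4 -2. ] M [-0.15 -0.61 -0.04] op 0.0177 t 33.22
angle 20.101234579752543 0.13932750886644085
bottle [array([ 0.426, -0.114, -0.001])]
paint_pot [array([ 0.684, -0.228, -0.002])]
spare_cap [array([ 0.691, -0.308,  0.   ])]
```

View pics/end.png

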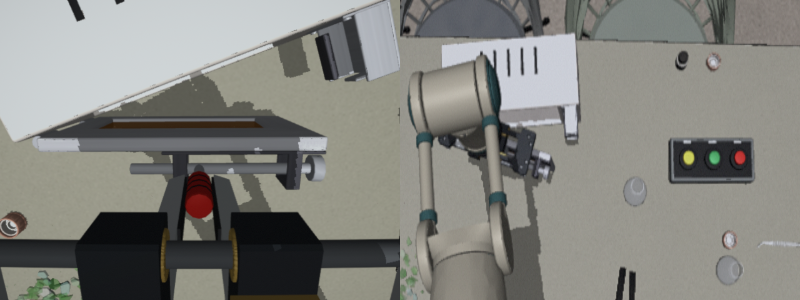

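The gate stands about 20° ajar with the grip still held. The nose is free at (315,168) in the left half, and the bottle, pot and cap haven't moved. Handing in.

```bash
python3 -c "
from plant import r
print(r.sign_off())"
```

```text
the job is handed in; nothing more can be done
None
```

I pressed red, yellow and green fully in that order, drew the bolt clear of its keeper, and handed in at about 33 s still gripping the gate about 20° ajar, with the bottle, pot and cap undisturbed; an earlier pass at the keys stopped short and touched nothing, because the fingertips sit about 30 mm further back than stated.

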